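# Change the tap on the bench transformer

### The arm

A 7-joint arm with a two-finger parallel gripper is mounted at the origin on a cart in front of the work surface, level with it; the furniture and walls round the work are solid. World frame = base frame: x ahead of the robot, y to its left, z up, the work surface at z = 0. Lengths are in m, angles in rad, forces in N, time in s.
With the tool pointing down it reaches from about 0.425 to 0.875 m from the base axis. Payload 4.7 kg.
Tool frame: the origin (TCP) lies midway between the tips of the shut fingers; the grasp point (between the pads) lies 19 mm behind it; z points along the fingers, y is the line along which they close (so a half turn about z gives the same grasp; the last joint's range is limited). The gripper opens to 87 mm and grips with 3 to 60 N. Pads are 19 mm wide; open, the fingers measure 117 mm over their backs; the gripper's body (75 mm by 190 mm) begins 51 mm behind the grasp point.
Start: joints at [-1.114, 0.321, -0.07, 1.45, 0.023, 1.371, -0.057], TCP at [0.279, 0.587, 0.223] pointing down, gripper open.
Joint ranges: [-2.86, 2.86], [-0.3, 2.09], [-1.38, 1.24], [0.06, 2.45], [-1.56, 4.7], [0.09, 2.05], [-2.69, 2.69]. Speed limits (rad/s): [2.57, 2.57, 3.14, 3.14, 3.14, 3.14, 3.14].

### API

Orientations are given as a rotation vector (axis times angle).
In Python, from bench import ctrl, workorder, get_image, camera_model gives the robot as it stands (ctrl), with the cameras as plain functions and the job (workorder).
- The arm moves only by the tool nudge_tcp, called after "Call:" by a JSON object that holds its "api" and its "payload", one argument or row to a line. Schema: {"type":"object","properties":{"deltas":{"type":"array","items":{"type":"object","properties":{"d":{"type":"array","items":{"type":"number"},"minItems":3,"maxItems":3},"rz":{"type":"number"},"jaw":{"type":"number"}},"additionalProperties":false,"required":["jaw"]},"minItems":1,"maxItems":20},"grip_n":{"type":"number"},"only":{"type":"string"},"quiet":{"type":"boolean"},"lines":{"type":"string"}},"required":["deltas"],"additionalProperties":false}. deltas is a list of rows, 1 to 20 of them, each an object with the fields d (a list: dx, dy, dz in parts of the range, where 1.0 means 0.75 m), rz (a turn about the tool's z in parts of the range, where 1.0 means 2 pi rad), jaw (the opening from 0.0 (shut) to 1.0 (fully open)); a field left out counts as zero (the opening has to be given); each row is the pose to reach, as a shift and turn from the pose commanded when the call began, along the tool's axes at that moment; what a row does not reach only later rows make up. A row lasts 1/10 s, in which the tool goes at most 0.05 m and 0.15 rad, less where a joint would pass 70% of its speed; a pose out of reach is approached as far as the arm can. The fingers move at their own pace and stop on an object; grip_n is the grip in N (left out, the last holds). Time passes only in rows, so rows that do not move let the fingers close. The tool returns the time, the measured TCP pose, the force, the opening and the grip force at its end. only (a regular expression) keeps the lines of the reply that match it, lines (a string "A,B") keeps lines A to B, and quiet returns only ok. Shift and turn numbers lie between -1 and 1, and a call with a number outside is refused. Input that does not fit is refused with a message, and nothing moves.
- ctrl.get_state(): the state, without advancing time (a new reading comes with each control period).
- get_image(name): name is "scene" or "side" or "wrist"; returns the picture (480x640x3 uint8, red, green, blue); there is no depth.
- camera_model(name): a dict with "vertical_fov" (degrees; the focal length in pixels is half the picture's height over the tangent of half this angle, whatever the lens; pixels are square), "cx", "cy" (the principal point, pixels), "rvec" (rotation vector, rad) and "tvec" (3), from world to camera coordinates, as OpenCV has them; the wrist camera has in their place "hand_eye" (4x4, takes a point from camera to tool coordinates, whose origin is the TCP and whose axes are the flange's). Camera axes: x right, y down, z forward; pixel columns grow to the right and rows downward; lengths in m; the calibration is good to about 2 mm. A picture is of the moment at which its call begins: read the wrist's pose just before it. camera_model takes no time and is no camera call.
- workorder.close_job(): hands the job in; it is judged then, once.
The state is a dict: "time": time; "joint_positions": joint angles; "qd": joint speeds; "joint_torque": joint torques, N m; "position": TCP position; "tool_rot": TCP orientation; "ft_force": force on the tool from outside, world axes, zero at the start; "torque": the same for the moment, N m; "grip_width": opening from 0.0 (shut) to 1.0 (fully open); "grip_force": force on a finger pad.
Only numpy, scipy, OpenCV 4.12 (cv2) and the standard library are available. Lean on these libraries where they do the work, as an engineer would, in place of code of your own. Each camera call takes 0.05 s, during which the arm holds its last target. There are 200 camera calls.

### The job

The blue bench transformer is still switched on and its tap lever stands in the near left slot of the gate; the job on the bench needs the tap with the red marker. Taps may only be changed with the power off: switch off the red rocker, guide the black ball lever through the zigzag gate until its stem is fully home in the slot beside the red marker, then switch the rocker on again and let go. Leave the other things on the cart where they lie.

Things in the scene. Friction and masses are not known exactly. Their poses are not given: they have to be found in the camera images.
- tap_unit: Blue steel transformer box, 156 deep (x) x 200 wide (y) x 100 high, fixed on the cart top at a place and yaw (up to 0.35 rad) that change. Origin: centre of its underside; x points away from the robot at yaw 0, y left, z up. 'Unit frame' below is this frame (mm). Four binding posts stick out 18 in front. On top: gate plate left (y > 0), rocker right.
- gate_centre (a point): Middle of the steel gate plate (140 x 88, 4 thick), at unit frame (0, 47, 102), axes as the unit. u, v: offsets from here along unit x, y in mm. The zigzag opening is 14.6 wide, the lever's stem 8. It has four dead-end slots (taps), two legs on either side and three cross channels; the plate stops the stem everywhere else.
- slot_1 (a point): Tap 1, near left: home position of the stem's centre in the plate, (u, v) = (-36, 25); the slot's end wall is at |v| = 29, as in all slots. The lever starts here. From the slot the way goes inward to the leg at v = +9, along that leg to u = -24, across to v = -9 in the cross channel at u = -24, and along the leg v = -9 towards slot 2.
- slot_2 (a point): Tap 2, right: home at (u, v) = (-12, -25), entered outward from the leg v = -9, which runs from u = -24 to u = 0. To go on to tap 3, follow this leg to u = 0 (a leg may be followed straight past its slot), cross to v = +9 in the cross channel at u = 0.
- slot_3 (a point): Tap 3, left: home at (u, v) = (12, 25), entered outward from the leg v = +9, which runs from u = 0 to u = 24. To go on to tap 4, follow this leg to u = 24, cross to v = -9 in the cross channel at u = 24.
- slot_4 (a point): Tap 4, far right: home at (u, v) = (36, -25), entered outward from the leg v = -9, which runs from u = 24 to u = 36, the end of the gate.
- lever_pivot (a point): Centre of the lever's gimbal pivot inside the unit, unit frame (0, 47, 20), 82 straight below gate_centre. The straight lever swings about it to all sides. Free space of 25 and more all round the knob.
- knob (a point): Centre of the black ball knob, 34 in diameter, on the lever, 150 from lever_pivot; 170 above the cart top if upright. With the stem's centre at (u, v) in the plate it lies at lever_pivot + 150 * (u, v, 82)/|(u, v, 82)|, unit axes. Gripped from above, the ball turns between the pads as the lever tilts. About 2 N moves it; it stays where it is left.
- stem (a point): Point on the lever's axis 82 from lever_pivot, where the stem (steel rod, 8 in diameter) passes the gate plate. In slots 1 and 4 the lever leans so far that this point lies some 4 nearer the gate's centre than the (u, v) where the axis crosses the plate.
- lever_along (a joint): Tilt of the lever along unit x, rad, positive = knob away from the robot; tan = u/82. At the start -0.42 to -0.39 (tap 1). Friction 0.25 N m, no spring.
- lever_across (a joint): Tilt of the lever across, about the already tilted x axis, rad, positive = knob to the right (-y). At the start -0.26 to -0.23 (tap 1, left). Friction 0.25 N m, no spring.
- red_marker: Red plug-in marker bar, 18 x 7 x 5, fixed on the gate plate just beyond the outer end of the wanted slot: at that slot's u and |v| = 37.5 on the slot's side. Origin: centre of its underside, 104 above the cart top; axes as the unit. It stands at tap 2, 3 or 4, changing each time.
- white_marker_1: White plug-in marker of the same size, fixed at one of the other slots (2, 3, 4). One more white one always stands at tap 1.
- white_marker_2: As white_marker_1, at the remaining slot.
- isolator (a joint): Red rocker switch on the unit's top, 62 long (unit x) x 28 wide, hinge parallel to y at unit frame (-18, -50, 108); rad. +0.2 = ON (far end, with the white bar, down), -0.2 = OFF (near end down). Sprung over centre: it rests only at the stops, leaves them at some 3 to 5 N on an end and snaps over past 0. Starts ON.
- rocker_far (a point): Point on the rocker's upper face 24 beyond its hinge (end with the white bar), pressed to switch ON; about 120 above the cart top when up, 111 when down. The bezel round the rocker is 106 high.
- rocker_near (a point): Point on the rocker's upper face 24 before its hinge, pressed to switch OFF; about 120 above the cart top when up, 111 when down.
- clamp_meter: Grey and orange clamp meter, 245 x 88 x 42, lying at the left edge of the cart top; origin: centre of its underside. Loose bystander.
- tachometer: Dark grey hand tachometer, 118 x 66 x 40, at the right edge; origin: centre of its underside. Loose bystander.
- tape_black: Roll of black tape, 57 across, 19 high, at the right edge; origin: centre of its underside. Loose bystander.

How it is judged:
By the outcome, as a careful person would: the job done as asked, in the order asked, and still so for the second after the job is handed in, with the robot touching nothing.
It also fails if it takes over 51 s, if anything falls off the work surface, if the arm or the gripper's body presses on something with over 40 N, if the wrist force passes 120 N, or if a joint passes its speed limit or range.

## Working session

There is one attempt and no reset: what is moved stays moved. The work goes in short steps, Python scripts to look and compute and a tool call to move; the robot and the scene stay as the last step left them, time stands still between calls to the robot, and variables do not carry over. Pictures are saved under pics/ and viewed, at most 10 in all, crops included, and the job is handed in when it is done.

```bash
ls; mkdir -p pics
```

Run:
```python
from bench import ctrl, workorder, get_image, camera_model
import cv2
for n in("scene","side"):
    m=camera_model(n); print(n,m)
    cv2.imwrite(f"pics/{n}0.png",get_image(n)[:,:,::-1])
print(camera_model("wrist")); print(ctrl.get_state())
```

```text
bench.py
pics
scene {'vertical_fov': 45.55958393069668, 'cx': 324.1717363730285, 'cy': 235.71935644914984, 'rvec': array([ 1.85975919, -1.13687885,  0.62338387]), 'tvec': array([-0.24096079,  0.37728537,  0.65766725])}
side {'vertical_fov': 57.39103017788484, 'cx': 321.91897867206325, 'cy': 237.94835113885395, 'rvec': array([ 1.24816982, -2.55027555,  0.64878773]), 'tvec': array([0.34984985, 0.41590631, 0.84406348])}
{'vertical_fov': 66.19721164480515, 'cx': 324.40524266039085, 'cy': 236.11512180797664, 'hand_eye': array([[ 4.08732481e-04, -9.58988402e-01, -2.83445017e-01,
         7.77270690e-02],
       [ 9.99998575e-01, -7.22347965e-05,  1.68640901e-03,
        -1.08094772e-03],
       [-1.63772128e-03, -2.83445303e-01,  9.58987006e-01,
        -1.62742576e-01],
       [ 0.00000000e+00,  0.00000000e+00,  0.00000000e+00,
         1.00000000e+00]])}
{'time': 0.1, 'joint_positions': array([-1.11391764,  0.3217436 , -0.07010709,  1.45157822,  0.02260226,
        1.3707974 , -0.0569203 ]), 'qd': array([ 0.00015238, -0.00279015, -0.00157343, -0.00211304, -0.00126322,
        0.00110143,  0.00085142]), 'joint_torque': array([ 3.56425528e-05, -4.92574024e+01, -4.05510915e-01, -3.13396025e+01,
       -6.41970173e-02,  3.94981191e-02,  8.86466955e-05]), 'position': array([0.27830855, 0.58684319, 0.22156183]), 'tool_rot': array([-6.89737054e-01, -3.06463929e+00,  2.69252852e-03]), 'ft_force': array([-0.42964971, -0.3365904 , -0.53400997]), 'torque': array([ 0.02087579, -0.04722457,  0.02512226]), 'grip_force': 0.0, 'grip_width': 1.002511274578612}
```

View pics/scene0.png

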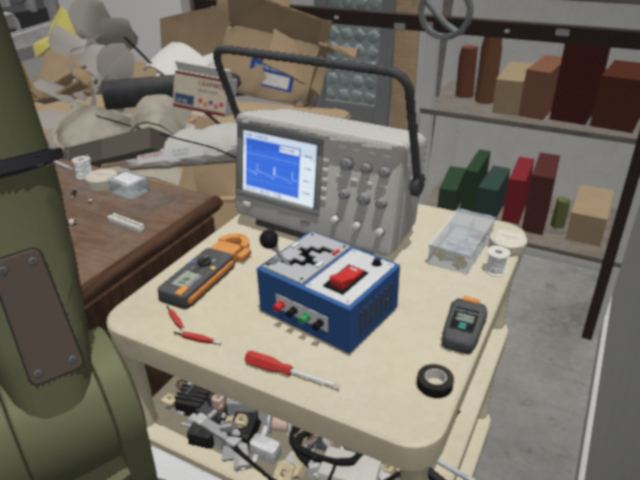

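View pics/side0.png

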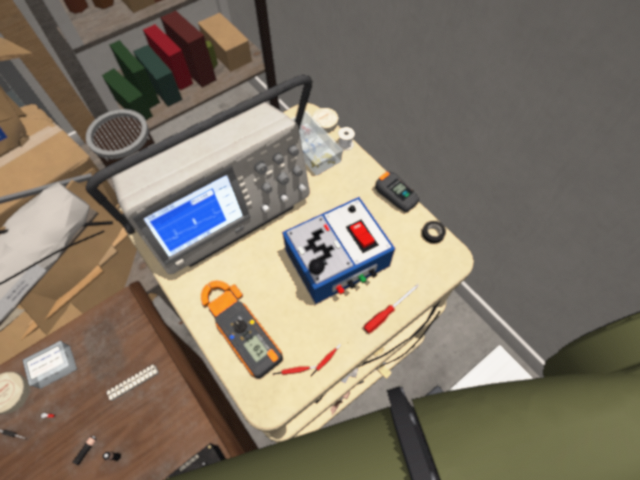

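Run:
```python
import cv2,numpy as np
a=cv2.imread("pics/side0.png")[185:310,265:405]; b=cv2.imread("pics/scene0.png")[220:355,245:410]
a=cv2.resize(a,(560,500),interpolation=cv2.INTER_CUBIC); 
cv2.imwrite("pics/a.png",a); cv2.imwrite("pics/b.png",cv2.resize(b,None,fx=4,fy=4,interpolation=cv2.INTER_CUBIC))
```

```text
(no output)
```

View pics/a.png

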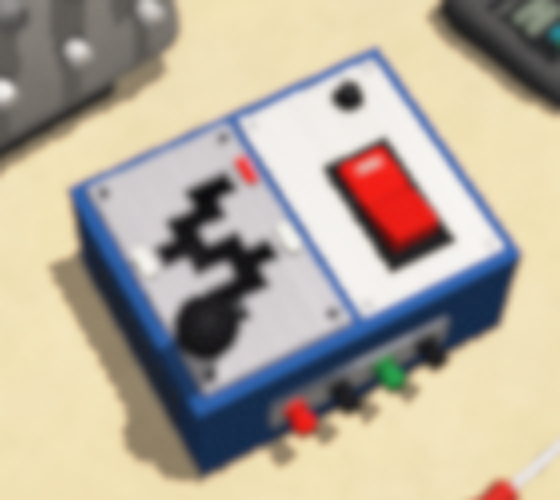

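View pics/b.png

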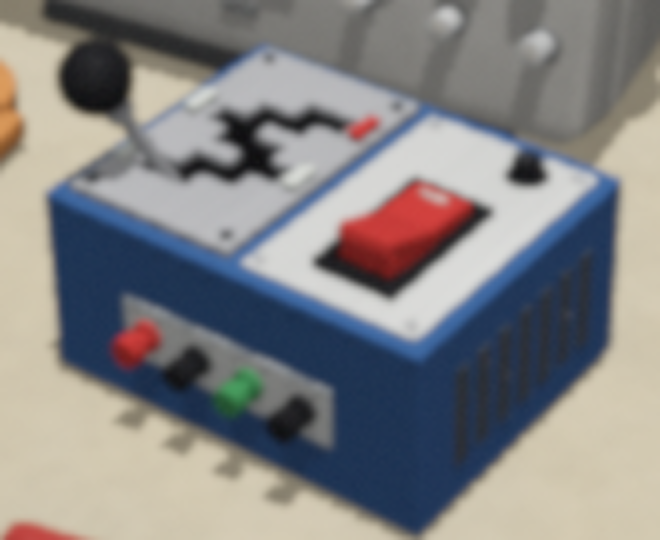

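Create h.py:
```python
import numpy as np,cv2
from bench import ctrl, workorder, get_image, camera_model
from scipy.spatial.transform import Rotation as R
def proj(n,P):
    m=camera_model(n); f=240/np.tan(np.radians(m["vertical_fov"])/2)
    K=np.array([[f,0,m["cx"]],[0,f,m["cy"]],[0,0,1]])
    return cv2.projectPoints(np.float64(P),m["rvec"],m["tvec"],K,None)[0][:,0]
def world(p,pu):
    return R.from_euler("z",p[2]).apply(np.array(pu)/1000)+[p[0],p[1],0]
def knob(u,v):
    d=np.array([u,v,82.]);return np.array([0,47,20])+150*d/np.linalg.norm(d)
def rel(target):  # world TCP target -> tool-axes shift from now
    s=ctrl.get_state();return R.from_rotvec(s["tool_rot"]).inv().apply(np.array(target)-s["position"])
```

Run:
```python
from h import *
from scipy.optimize import least_squares
c=lambda x,y,z:(78*x,100*y,z)
k=knob(-36,25)
obs={"side":([c(1,1,100),c(1,-1,100),c(-1,-1,100),c(-1,1,100),c(-1,1,0),k],[(75,188),(377,50),(518,255),(200,412),(205,475),(208,325)],(265,185)),
"scene":([c(-1,1,100),c(-1,-1,100),c(1,-1,100),c(1,1,100),c(-1,1,0),c(-1,-1,0),c(1,-1,0),k],[(52,195),(420,358),(617,182),(265,45),(62,358),(418,533),(607,345),(95,75)],(245,220))}
def res(p,ns=obs):
    return np.concatenate([(proj(n,world(p,obs[n][0]))-(np.array(obs[n][1])/4+obs[n][2])) for n in ns]).ravel()
for ns in (["side"],["scene"],["side","scene"]):
    r=least_squares(res,[.6,0,0],args=(ns,),loss="soft_l1"); print(ns,r.x.round(4)); print(res(r.x,ns).reshape(-1,2).round(1).tolist())
p=r.x
print("knob",world(p,k),"gate",world(p,(0,47,102)))
for n,q in dict(near=(-42,-50,120),far=(6,-50,120),nearoff=(-42,-50,111)).items(): print(n,world(p,q).round(4))
s=ctrl.get_state();print(s["time"],R.from_rotvec(s["tool_rot"]).as_matrix().round(3))
```

```text
['side'] [ 0.5216 -0.0096 -0.1684]
[[-1.2, -1.2], [1.1, -2.3], [2.4, -1.1], [0.1, 0.4], [-0.1, 1.5], [-1.5, 1.1]]
['scene'] [ 0.5233 -0.0089 -0.1649]
[[-2.0, -2.4], [0.2, -0.9], [2.0, -2.2], [-0.0, -1.8], [-0.4, 2.0], [0.2, 3.1], [1.5, 2.3], [-1.7, -0.6]]
['side', 'scene'] [ 0.5223 -0.0094 -0.1653]
[[-1.5, -1.3], [0.7, -2.6], [2.2, -1.4], [0.0, 0.3], [-0.2, 1.4], [-1.7, 1.0], [-2.1, -2.0], [0.2, -0.5], [2.1, -1.8], [-0.0, -1.5], [-0.4, 2.4], [0.2, 3.6], [1.6, 2.7], [-1.7, -0.3]]
knob [0.47938887 0.0862683  0.15228866] gate [0.53003685 0.03692771 0.102     ]
near [ 0.4726 -0.0518  0.12  ]
far [ 0.52   -0.0597  0.12  ]
nearoff [ 0.4726 -0.0518  0.111 ]
0.1 [[-0.904  0.428 -0.001]
 [ 0.428  0.904 -0.002]
 [-0.    -0.002 -1.   ]]
```

Run:
```python
from h import *
print(rel([.50,-.01,.25]))
from scipy.optimize import least_squares
for uv in [(180,272),(310,195)]:
    g=least_squares(lambda q:(proj("side",[[q[0],q[1],0]])[0]-uv),[.6,0]);print(g.x)
```

```text
[-0.4560204  -0.44436456 -0.02762544]
[0.72518883 0.3059818 ]
[ 0.71107274 -0.06812501]
```

The manual's scale: shifts go in shares of 0.75 m and turns go in shares of 2 pi rad. Converting my numbers, -0.456 m / 0.75 = -0.608, -0.444 m / 0.75 = -0.592, -0.276 rad / 6.2832 = -0.0439.

Call:
{"api": "nudge_tcp", "payload": {
  "deltas": [
    {"d": [-0.304,-0.296,-0.0368],"rz": -0.022,"jaw": 0},
    {"d": [-0.304,-0.296,-0.0368],"rz": -0.022,"jaw": 0},
    {"d": [-0.304,-0.296,-0.0368],"rz": -0.022,"jaw": 0},
    {"d": [-0.304,-0.296,-0.0368],"rz": -0.022,"jaw": 0},
    {"d": [-0.304,-0.296,-0.0368],"rz": -0.022,"jaw": 0},
    {"d": [-0.608,-0.592,-0.0368],"rz": -0.0439,"jaw": 0},
    {"d": [-0.608,-0.592,-0.0368],"rz": -0.0439,"jaw": 0},
    {"d": [-0.608,-0.592,-0.0368],"rz": -0.0439,"jaw": 0},
    {"d": [-0.608,-0.592,-0.0368],"rz": -0.0439,"jaw": 0},
    {"d": [-0.608,-0.592,-0.0368],"rz": -0.0439,"jaw": 0},
    {"d": [-0.608,-0.592,-0.0368],"rz": -0.0439,"jaw": 0},
    {"d": [-0.608,-0.592,-0.0368],"rz": -0.0439,"jaw": 0},
    {"d": [-0.608,-0.592,-0.0368],"rz": -0.0439,"jaw": 0},
    {"d": [-0.608,-0.592,-0.0368],"rz": -0.0439,"jaw": 0},
    {"d": [-0.608,-0.592,-0.0368],"rz": -0.0439,"jaw": 0},
    {"d": [-0.608,-0.592,-0.0368],"rz": -0.0439,"jaw": 0},
    {"d": [-0.608,-0.592,-0.0368],"rz": -0.0439,"jaw": 0},
    {"d": [-0.608,-0.592,-0.0368],"rz": -0.0439,"jaw": 0}
  ]
}}

```text
time: 1.9
position: [0.5001, -0.008, 0.2501]
tool_rot: [-0.258, -3.131, -0.0]
ft_force: [-0.4, 0.1, 0.2]
grip_width: 0.003
grip_force: 0.0
```

Run:
```python
from h import *
s=ctrl.get_state();print(s["time"],s["position"],s["tool_rot"].tolist())
cv2.imwrite("pics/w.png",get_image("wrist")[:,:,::-1])
```

```text
1.9 [ 0.5000904  -0.00796705  0.25007113] [-0.2579979538422226, -3.130803122764823, -0.00030717944113696374]
```

View pics/w.png

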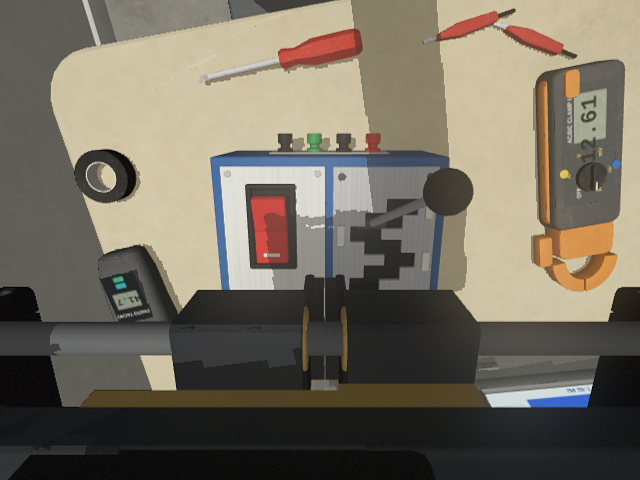

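Add to h.py:
```python
def wproj(P,pos,rv):
    m=camera_model("wrist"); f=240/np.tan(np.radians(m["vertical_fov"])/2)
    T=np.eye(4);T[:3,:3]=R.from_rotvec(rv).as_matrix();T[:3,3]=pos
    M=np.linalg.inv(T@m["hand_eye"]);q=np.atleast_2d(P)@M[:3,:3].T+M[:3,3]
    return q[:,:2]/q[:,2:]*f+[m["cx"],m["cy"]]
```

Run:
```python
from h import *
from scipy.optimize import least_squares
pos=[0.5000904,-0.00796705,0.25007113];rv=[-0.2579979538422226,-3.130803122764823,-0.00030717944113696374]
U=[(-78,100,100),(-78,-100,100),(-70,91,104),(-70,3,104),(-49,-64,106),(-49,-36,106),(13,-64,106),(13,-36,106),knob(-36,25),(-36,84.5,104)]
uv=[(449,157),(212,157),(437,166),(333,166),(246,184),(296,184),(248,268),(297,268),(448,192),(427,213)]
w=np.ones((10,1));w[4:8]=.5
f=lambda p:((wproj(world(p,U),pos,rv)-uv)*w).ravel()
r=least_squares(f,[.52,-.01,-.165],loss="soft_l1");print(r.x);print((f(r.x).reshape(-1,2)/w).round(1).tolist())
cv2.imwrite("pics/wc.png",cv2.resize(cv2.imread("pics/w.png")[140:295,205:480],None,fx=2.9,fy=2.9))
for p in(r.x,):
  print("knob",world(p,knob(-36,25)))
  n=world(p,(-42,-50,120));print("near",n,rel(n))
```

```text
[ 0.52396563 -0.00918887 -0.16769839]
[[-0.5, 0.4], [-3.5, -0.5], [1.3, 1.5], [-0.8, 1.2], [6.2, 8.4], [-10.4, 8.6], [7.8, -6.2], [-9.6, -6.1], [3.9, -0.4], [0.1, -5.3]]
knob [0.4812793  0.0866119  0.15228866]
near [ 0.47420915 -0.05147708  0.12      ] [ 0.018534   -0.04698106  0.13015953]
```

View pics/wc.png

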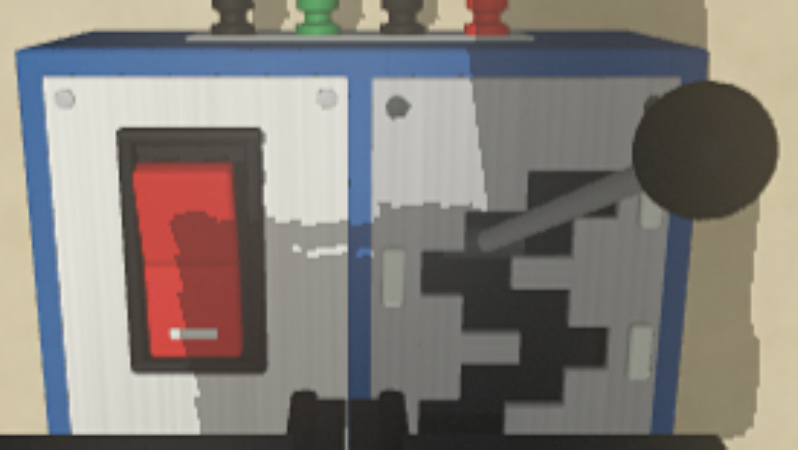

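Scaled: 0.139 m / 0.75 = 0.1853, -0.047 m / 0.75 = -0.0627.

Call:
{"api": "nudge_tcp", "payload": {
  "deltas": [
    {"d": [0.0247,-0.0627,0.0667],"jaw": 0},
    {"d": [0.0247,-0.0627,0.1333],"jaw": 0},
    {"d": [0.0247,-0.0627,0.16],"jaw": 0},
    {"d": [0.0247,-0.0627,0.1667],"jaw": 0},
    {"d": [0.0247,-0.0627,0.1747],"jaw": 0},
    {"d": [0.0247,-0.0627,0.18],"jaw": 0},
    {"d": [0.0247,-0.0627,0.1853],"jaw": 0},
    {"d": [0.0247,-0.0627,0.1853],"jaw": 0}
  ]
}}

```text
time: 2.75
position: [0.4751, -0.052, 0.1117]
tool_rot: [0.26, 3.129, 0.001]
ft_force: [0.0, 0.0, 0.0]
grip_width: 0.005
grip_force: 0.0
```

Scaled: -0.115 m / 0.75 = -0.1533, -0.1 m / 0.75 = -0.1333.

Call:
{"api": "nudge_tcp", "payload": {
  "deltas": [
    {"d": [0,0,-0.0667],"jaw": 1},
    {"d": [0,0,-0.1333],"jaw": 1},
    {"d": [0,0.1067,-0.1533],"jaw": 1}
  ]
}}

```text
time: 3.05
position: [0.4863, -0.0101, 0.2277]
tool_rot: [0.279, 3.117, 0.001]
ft_force: [1.9, -0.3, 1.2]
grip_width: 0.193
grip_force: 0.0
```

Run:
```python
from h import *
a=get_image("scene")[:,:,::-1][220:355,245:410]
cv2.imwrite("pics/c.png",cv2.resize(a,None,fx=3,fy=3,interpolation=cv2.INTER_CUBIC))
p=(.5235,-.0092,-.167)
k=world(p,(-57.5,83.4,134.7));print(k,rel(k))
s=ctrl.get_state();print(s["time"],s["position"],s["grip_width"])
print(R.from_rotvec(s["tool_rot"]).as_matrix().round(3), np.sin(.167))
```

```text
[0.4806631  0.08259766 0.1347    ] [0.01955542 0.07506912 0.09208793]
3.1 [0.48679251 0.0047026  0.22631203] 0.23713956563117095
[[-0.987  0.162  0.011]
 [ 0.162  0.987  0.007]
 [-0.01   0.009 -1.   ]] 0.16622483788139697
```

View pics/c.png

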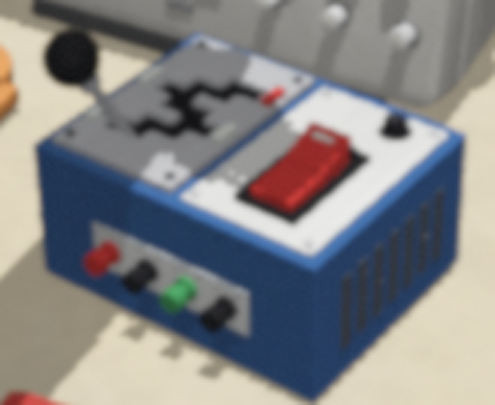

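Scaled: 0.05 m / 0.75 = 0.0667.

Call:
{"api": "nudge_tcp", "payload": {
  "deltas": [
    {"d": [0,0.0667,0],"jaw": 1},
    {"d": [0,0.0667,0],"jaw": 1},
    {"d": [0,0.0667,0],"jaw": 1},
    {"d": [0,0.0667,0],"jaw": 1}
  ]
}}

```text
time: 3.5
position: [0.4907, 0.0446, 0.2204]
tool_rot: [0.262, 3.131, -0.001]
ft_force: [-0.4, -0.9, 0.1]
grip_width: 0.602
grip_force: 0.0
```

Run:
```python
from h import *
p=(.5235,-.0092,-.167)
k=world(p,(-57.5,83.4,134.7));print(rel(k))
```

```text
[0.01625904 0.03577951 0.08564271]
```

Scaled: 0.0856 m / 0.75 = 0.1141, 0.07 m / 0.75 = 0.0933.

Call:
{"api": "nudge_tcp", "payload": {
  "deltas": [
    {"d": [0.0213,0.048,0],"jaw": 1},
    {"d": [0.0213,0.048,0],"jaw": 1},
    {"d": [0.0213,0.048,0],"jaw": 1},
    {"d": [0.0213,0.048,0.0533],"jaw": 1},
    {"d": [0.0213,0.048,0.0933],"jaw": 1},
    {"d": [0.0213,0.048,0.1141],"jaw": 1},
    {"d": [0.0213,0.048,0.1141],"jaw": 1},
    {"d": [0.0213,0.048,0.1141],"jaw": 0},
    {"d": [0.0213,0.048,0.1141],"jaw": 0},
    {"d": [0.0213,0.048,0.1141],"jaw": 0},
    {"d": [0.0213,0.048,0.1141],"jaw": 0},
    {"d": [0.0213,0.048,0.1141],"jaw": 0},
    {"d": [0.0213,0.048,0.1141],"jaw": 0},
    {"d": [0.0213,0.048,0.1141],"jaw": 0}
  ],
  "grip_n": 12
}}

```text
time: 4.9
position: [0.481, 0.0835, 0.1349]
tool_rot: [0.262, 3.13, 0.0]
ft_force: [-0.5, -0.0, 0.1]
grip_width: 0.446
grip_force: 0.0
```

Run:
```python
from h import *
p=(.5235,-.0092,-.167)
s=ctrl.get_state()
q=R.from_euler("z",.167).apply(s["position"]-[.5235,-.0092,0])*1000
print("TCP in unit",q,s["grip_width"]*87)
cv2.imwrite("pics/d.png",get_image("wrist")[100:400,150:550,::-1])
```

```text
TCP in unit [-57.32890321  84.32018313 134.88868286] 38.788104314169836
```

View pics/d.png

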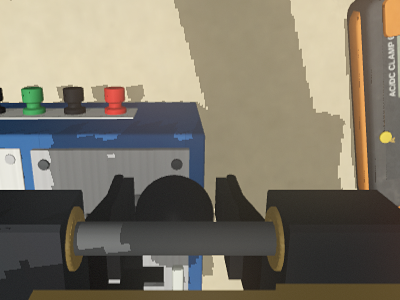

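Call:
{"api": "nudge_tcp", "payload": {
  "deltas": [
    {"jaw": 0},
    {"jaw": 0},
    {"jaw": 0},
    {"jaw": 0}
  ],
  "grip_n": 12
}}

```text
time: 5.35
position: [0.4809, 0.0834, 0.1348]
tool_rot: [-0.262, -3.131, -0.0]
ft_force: [1.2, -0.6, 0.2]
grip_width: 0.379
grip_force: 12.0
```

Run:
```python
from h import *
s=ctrl.get_state();q=R.from_euler("z",.167).apply(s["position"]-[.5235,-.0092,0])*1000+[0,0,19]
print(q)
for w in [(-36,25),(-36,9),(-24,9),(-24,-9),(-12,-9),(0,-9),(0,9),(12,9),(24,9),(24,-9),(36,-9),(36,-25),(36,-27)]:
    print(w,((knob(*w)-q)*[-1,1,-1]/1000).round(4))
```

```text
[-57.38280587  84.25369664 153.78618538]
(-36, 25) [0.0007 0.0031 0.0015]
(-36, 9) [ 0.0026 -0.0223 -0.0029]
(-24, 9) [-0.0155 -0.0215 -0.0094]
(-24, -9) [-0.0155 -0.053  -0.0094]
(-12, -9) [-0.0358 -0.0534 -0.0138]
(0, -9) [-0.0574 -0.0536 -0.0153]
(0, 9) [-0.0574 -0.0209 -0.0153]
(12, 9) [-0.079  -0.0211 -0.0138]
(24, 9) [-0.0993 -0.0215 -0.0094]
(24, -9) [-0.0993 -0.053  -0.0094]
(36, -9) [-0.1174 -0.0523 -0.0029]
(36, -25) [-0.1155 -0.0776  0.0015]
(36, -27) [-0.1151 -0.0806  0.0023]
```

Scaled: -0.0574 m / 0.75 = -0.0765, -0.0536 m / 0.75 = -0.0715.

Call:
{"api": "nudge_tcp", "payload": {
  "deltas": [
    {"d": [0.0013,-0.0133,-0.0013],"jaw": 0},
    {"d": [0.0033,-0.0293,-0.004],"jaw": 0},
    {"d": [0.0033,-0.0293,-0.004],"jaw": 0},
    {"d": [-0.0093,-0.0293,-0.008],"jaw": 0},
    {"d": [-0.0207,-0.0287,-0.0125],"jaw": 0},
    {"d": [-0.0207,-0.0287,-0.0125],"jaw": 0},
    {"d": [-0.0207,-0.0493,-0.014],"jaw": 0},
    {"d": [-0.0207,-0.0707,-0.0125],"jaw": 0},
    {"d": [-0.0207,-0.0707,-0.0125],"jaw": 0},
    {"d": [-0.034,-0.0707,-0.016],"jaw": 0},
    {"d": [-0.0477,-0.0712,-0.0184],"jaw": 0},
    {"d": [-0.062,-0.0713,-0.02],"jaw": 0},
    {"d": [-0.0765,-0.0715,-0.0204],"jaw": 0},
    {"d": [-0.0765,-0.0715,-0.0204],"jaw": 0},
    {"d": [-0.0765,-0.0715,-0.0204],"jaw": 0}
  ]
}}

```text
time: 6.85
position: [0.5295, 0.0201, 0.1498]
tool_rot: [0.263, 3.129, -0.002]
ft_force: [1.7, -2.1, 1.0]
grip_width: 0.376
grip_force: 12.0
```

Run:
```python
from h import *
s=ctrl.get_state();q=R.from_euler("z",.167).apply(s["position"]-[.5235,-.0092,0])*1000+[0,0,19]
print(q, "want",knob(0,-9))
```

```text
[  1.03186833  29.92655641 168.81781089] want [  0.         30.6348608 169.1046016]
```

Scaled: -0.06 m / 0.75 = -0.08, -0.0581 m / 0.75 = -0.0775.

Call:
{"api": "nudge_tcp", "payload": {
  "deltas": [
    {"d": [0,0.0213,-0.0007],"jaw": 0},
    {"d": [0,0.0433,0],"jaw": 0},
    {"d": [0,0.0433,0],"jaw": 0},
    {"d": [-0.0147,0.0433,0.0007],"jaw": 0},
    {"d": [-0.0288,0.0433,0.002],"jaw": 0},
    {"d": [-0.0427,0.0433,0.0047],"jaw": 0},
    {"d": [-0.0559,0.0427,0.0079],"jaw": 0},
    {"d": [-0.0559,0.0427,0.0079],"jaw": 0},
    {"d": [-0.0559,0.0213,0.0067],"jaw": 0},
    {"d": [-0.0559,0.0008,0.0079],"jaw": 0},
    {"d": [-0.0559,0.0008,0.0079],"jaw": 0},
    {"d": [-0.068,0.0013,0.012],"jaw": 0},
    {"d": [-0.08,0.0017,0.0165],"jaw": 0},
    {"d": [-0.08,0.0017,0.0165],"jaw": 0},
    {"d": [-0.0787,-0.016,0.0193],"jaw": 0},
    {"d": [-0.0775,-0.032,0.0224],"jaw": 0},
    {"d": [-0.0769,-0.036,0.0235],"jaw": 0},
    {"d": [-0.0769,-0.036,0.0235],"jaw": 0},
    {"d": [-0.0769,-0.036,0.0235],"jaw": 0}
  ]
}}

```text
time: 8.75
position: [0.5826, -0.0112, 0.1332]
tool_rot: [0.257, 3.127, 0.01]
ft_force: [6.0, 7.3, 3.0]
grip_width: 0.378
grip_force: 12.0
```

Run:
```python
from h import *
s=ctrl.get_state();q=R.from_euler("z",.167).apply(s["position"]-[.5235,-.0092,0])*1000+[0,0,19]
print(q, "want",knob(36,-25),R.from_euler("z",.167).apply(s["ft_force"]))
```

```text
[ 58.56651023   7.87710879 152.17670694] want [ 58.07794766   6.6680919  152.28865856] [4.70677229 8.17129144 2.96755256]
```

Scaled: -0.1 m / 0.75 = -0.1333, -0.06 m / 0.75 = -0.08.

Call:
{"api": "nudge_tcp", "payload": {
  "deltas": [
    {"d": [0,-0.002,0],"jaw": 0},
    {"d": [0,-0.002,0],"jaw": 0},
    {"jaw": 0.8},
    {"jaw": 0.8},
    {"jaw": 0.8},
    {"jaw": 0.8},
    {"d": [0,0,-0.0267],"jaw": 0.8},
    {"d": [0,0,-0.08],"jaw": 0.8},
    {"d": [0,0,-0.1333],"jaw": 0},
    {"d": [0.04,-0.04,-0.1333],"jaw": 0},
    {"d": [0.068,-0.0747,-0.1333],"jaw": 0},
    {"d": [0.068,-0.0747,-0.1333],"jaw": 0},
    {"d": [0.068,-0.0747,-0.1333],"jaw": 0},
    {"d": [0.068,-0.0747,-0.1333],"jaw": 0},
    {"d": [0.068,-0.0747,-0.1333],"jaw": 0},
    {"d": [0.068,-0.0747,-0.1333],"jaw": 0},
    {"d": [0.068,-0.0747,-0.1333],"jaw": 0}
  ]
}}

```text
time: 10.45
position: [0.5217, -0.0615, 0.2322]
tool_rot: [-0.26, -3.13, 0.001]
ft_force: [-0.6, 0.6, -0.4]
grip_width: 0.073
grip_force: 0.0
```

Run:
```python
from h import *
s=ctrl.get_state();p=(.5235,-.0092,-.167)
print(s["grip_width"],s["tool_rot"])
cv2.imwrite("pics/e.png",np.hstack([cv2.resize(get_image("side")[185:310,265:405,::-1],(400,357),interpolation=2),cv2.resize(get_image("scene")[210:340,245:390,::-1],(398,357),interpolation=2)]))
n=world(p,(7,-50,120));print(n,rel(n))
```

```text
0.07317715301047252 [-2.60436233e-01 -3.13025647e+00  6.42874226e-04]
[ 0.52209137 -0.05966797  0.12      ] [-0.0001882   0.0021599   0.11228739]
```

View pics/e.png

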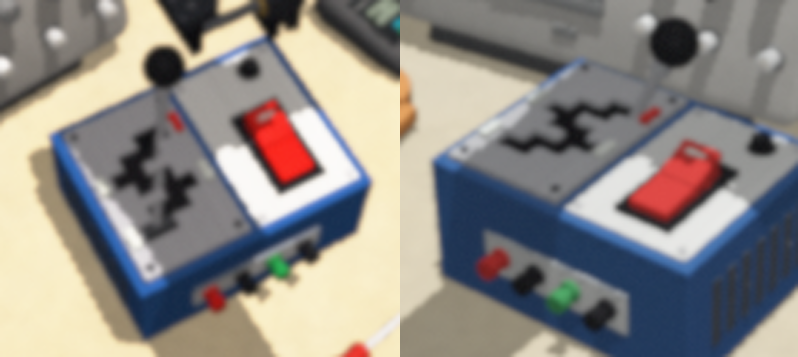

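Run:
```python
from h import *
p=(.5235,-.0092,-.167)
for v in(-9,-19,-22,-25): print(v,[ (proj(n,[world(p,knob(36,v))])[0]-o).round(1) for n,o in(("side",(322.8,208.5)),("scene",(344.5,225.3)))])
print([(proj(n,[world(p,knob(-36,25))])[0]-o).round(1) for n,o in(("side",(317,266.2)),("scene",(268.7,238.7)))])
```

```text
-9 [array([-10.8,   1.8]), array([-10.2,  -7.7])]
-19 [array([-3.8, -0.3]), array([-3.3, -3.8])]
-22 [array([-1.8, -0.8]), array([-1.3, -2.5])]
-25 [array([ 0.2, -1.2]), array([ 0.7, -1.1])]
[array([-2.2,  0.6]), array([-1.4, -0.6])]
```

Call:
{"api": "nudge_tcp", "payload": {
  "deltas": [
    {"d": [0,0.0027,0.0667],"jaw": 0},
    {"d": [0,0.0027,0.12],"jaw": 0},
    {"d": [0,0.0027,0.14],"jaw": 0},
    {"d": [0,0.0027,0.1467],"jaw": 0},
    {"d": [0,0.0027,0.152],"jaw": 0},
    {"d": [0,0.0027,0.1573],"jaw": 0},
    {"d": [0,0.0027,0.1613],"jaw": 0},
    {"d": [0,0.0027,0.1613],"jaw": 0}
  ]
}}

```text
time: 11.35
position: [0.5221, -0.0599, 0.1117]
tool_rot: [0.261, 3.13, 0.0]
ft_force: [0.4, -0.0, 0.1]
grip_width: 0.005
grip_force: 0.0
```

Lever sits at v≈-25 (home). The rocker was pressed; retreat and check.

Scaled: -0.14 m / 0.75 = -0.1867, -0.09 m / 0.75 = -0.12.

Call:
{"api": "nudge_tcp", "payload": {
  "deltas": [
    {"d": [0,0,-0.0533],"jaw": 0},
    {"d": [0,0,-0.12],"jaw": 0},
    {"d": [0.0267,0,-0.1867],"jaw": 0},
    {"d": [0.08,0,-0.1867],"jaw": 0},
    {"d": [0.08,0,-0.1867],"jaw": 0},
    {"d": [0.08,0,-0.1867],"jaw": 0}
  ]
}}

```text
time: 11.95
position: [0.4627, -0.0498, 0.2523]
tool_rot: [0.261, 3.128, 0.003]
ft_force: [-1.2, -0.8, -0.9]
grip_width: 0.004
grip_force: 0.0
```

Run:
```python
from h import *
cv2.imwrite("pics/f.png",np.hstack([cv2.resize(get_image("side")[185:310,265:405,::-1],(400,357),interpolation=2),cv2.resize(get_image("scene")[210:340,245:390,::-1],(398,357),interpolation=2)]))
```

```text
(no output)
```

View pics/f.png

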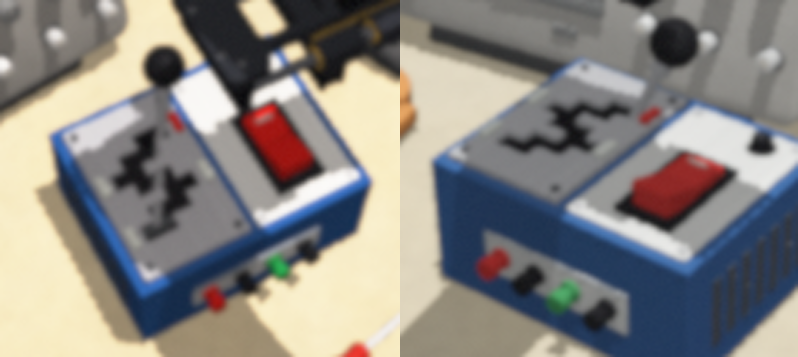

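The rocker is ON again (far end down, scene crop near (700,170)), the lever is still at the red marker (knob at (165,67) in the side crop), and the robot touches nothing.

```bash
python3 -c "
from bench import ctrl, workorder, get_image, camera_model
print(workorder.close_job())"
```

```text
the job is handed in; nothing more can be done
None
```

The job is handed in: I switched the rocker off, moved the lever home into slot 4 beside the red marker, and switched the rocker back on; the last camera check, at about 12 s, showed the robot clear of everything.

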